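Find and open the unlatched scrap cover

TASK

Three of the four identical steel covers on the white scrap-sorting unit are latched shut and one is not: press the covers near the edge that faces the robot to find the one that rocks, then push that edge down until the cover stands wide open, and leave it open with the hand clear. Only press and push with the fingertips; do not lift or shift the plaster model, the jar or the teal tray.

Things in the scene. Friction and masses are not known exactly. Their poses are not given: they have to be found in the camera images.
- unit: White scrap-sorting unit fixed to the bench, 240 (its x) by 410 (y) by 80 mm high; origin at the centre of its underside, x pointing away from the robot. Four identical steel covers, each 110 (x) by 80 (y) by 6 mm, lie flush in its top in a row, centred at x = -30 and y = 142.5, 47.5, -47.5, -142.5 mm, over open wells 114 by 84 mm, 76 mm deep. Behind them a flat ledge, x 35 to 120 mm.
- mark1 (a point): Where to press the cover at unit y = +142.5 mm: centre of an engraved circle 18 mm across on its top face, 80 mm above the bench, 38 mm to the robot side (-x) of the cover's centre. The point belongs to the unit and does not move with the cover. A like circle lies as far beyond the centre.
- mark2 (a point): The same for the cover at unit y = +47.5 mm.
- mark3 (a point): The same for the cover at unit y = -47.5 mm.
- mark4 (a point): The same for the cover at unit y = -142.5 mm.
- cover (a joint): Turn (rad) of the one unlatched cover, wherever in the row it is, about an axle along unit y through its own middle: 0 flush, grows as its robot-side edge sinks, stops at 0.8 (edge 39 mm down) and, the other way, -0.08. It gives at 2 to 5 N on the robot-side circle, is balanced and stays where left. The three latched covers are rigid.
- model: Loose plaster dental model standing on the ledge: 58 by 56 mm base, 29 mm high, cream; origin at the centre of its underside. Leave alone.
- jar: Loose white jar with lid standing on the ledge, 44 mm across, 50 mm high; origin at the centre of its underside. Leave alone.
- tray: Empty teal tray on the bench to the robot's right, 150 by 200 mm, 65 mm high; origin at the centre of its underside. Leave alone.

How it is judged:
At the end, for the whole second after the job is handed in: The unlatched cover stands still, open by more than 0.6 rad (of 0.8), and the model, jar and tray are within 20 mm of where they stood (value of joint cover above 0.6 rad and velocity of joint cover between -0.1 and 0.1 rad/s and distance of each of model, jar, tray from where it was at the start of the episode below 0.02 m); the robot touches nothing.
It fails at once if the plaster model is lifted or shifted more than 20 mm (distance of model from where it was at the start of the episode above 0.02 m).
It fails at once if the jar is lifted or shifted more than 20 mm (distance of jar from where it was at the start of the episode above 0.02 m).
It fails at once if the tray is lifted or shifted more than 20 mm (distance of tray from where it was at the start of the episode above 0.02 m).
It also fails if it takes over 40 s, if anything falls off the work surface, if the arm or the gripper's body presses on something with over 40 N, if the wrist force passes 120 N, or if a joint passes its speed limit or range.

ROBOT

A 7-joint arm with a two-finger parallel gripper is mounted at the origin on the work surface. World frame = base frame: x ahead of the robot, y to its left, z up, the work surface at z = 0. Lengths are in m, angles in rad, forces in N, time in s.
With the tool pointing down it reaches from about 0.425 to 0.875 m from the base axis. Payload 8.4 kg.
Tool frame: the origin (TCP) lies at the very end of the fingers, on their centre line; the grasp point (between the pads) lies 19 mm behind it (env.grip_point_offset is the distance from the TCP to the grasp point, in m); z points along the fingers, y is the line along which they close (so a half turn about z gives the same grasp; the last joint's range is limited). The gripper opens to 87 mm and grips with 3 to 60 N. Pads are 19 mm wide; open, the fingers measure 117 mm over their backs; the gripper's body (75 mm by 190 mm) begins 51 mm behind the grasp point.
Start: joints at [1.191, 0.333, 0.04, 1.465, -0.013, 1.343, -0.059], TCP at [0.18, -0.625, 0.223] pointing down, gripper open.
Joint ranges: [-2.58, 2.58], [-0.38, 2.09], [-1.3, 1.39], [0.25, 2.4], [-1.5, 4.64], [0.08, 2.09], [-2.65, 2.65]. Speed limits (rad/s): [2.22, 2.22, 2.79, 2.79, 3.14, 3.14, 3.14].

INTERFACE

Orientations are given as a unit quaternion [x, y, z, w].
In Python, from bench import env, cams gives the robot as it stands. Calls block until the motion is done:
- env.move_to(position, orientation): joint-space move of the TCP to a pose.
- env.move_l(position, feed=0.15, ori=None): straight line of the TCP; ori=None keeps the orientation; feed is the mean speed in m/s.
- env.move_joints(angles): joint-space move.
- env.open_gripper() and env.close(effort=None): open the fingers fully, or close them until they stop; effort is the grip in N (None keeps the last).
- env.sleep(seconds).
- env.inverse_kinematics(position, orientation): joint angles nearest the present ones, or None.
- cams.read_camera(name): name is "scene" or "top"; returns a dict with "frame" (480x640x3 uint8, blue, green, red), "mtx" (3x3 intrinsics, pixels), "xyz" and "attitude" of the camera in the world. Camera axes: x right, y up, looking along -z (the intrinsics and any distortion apply to the point x, -y, -z); pixel columns grow to the right and rows downward; lengths in m; the calibration is good to about 2 mm. A picture is of the moment at which its call begins. There is no depth.
A pose or a line that the arm cannot do raises env.PlanningError and nothing moves.
- env.close_job(): hands the job in; it is judged then, once.
Trained networks look in a picture, given as the dict that the camera call returned (one of the last four; its "shot" number tells which), for a name from the list of things; names that differ only in an ending like _2 or _b are one class to them, and where a whole thing is asked for, a point or a joint stands for the part that bears it (a point fixed in the world has none). Each returns a list of dicts, best first, with "conf" (0 to 1); they miss things now and then, are a little off and sometimes report something else, mostly with a low value. They report only what shows in the picture. A call takes as long as a camera call.
- cams.find_in(picture, thing): "bbox" ([left, top, right, bottom] in pixels, round what is visible of it).
- cams.mark_of(picture, thing): "location" ([column, row] in pixels: a listed point, or the origin of a listed thing).
Readings, each from a call of its own:
- env.read_clock(): time.
- env.read_joint_pos(): joint angles.
- env.read_qd(): joint speeds.
- env.read_tau(): joint torques, N m.
- env.read_tool_pos(): TCP position.
- env.read_ee_rot(): TCP orientation.
- env.read_wrist_force(): force on the tool from outside, world axes, zero at the start.
- env.read_ft_torque(): the same for the moment, N m.
- env.read_opening(): opening from 0.0 (shut) to 1.0 (fully open).
- env.read_gripper_force(): force on a finger pad.
Only numpy, scipy, OpenCV 4.12 (cv2) and the standard library are available. Lean on these libraries where they do the work, as an engineer would, in place of code of your own. Each camera call takes 0.05 s, during which the arm holds its last target. There are 200 camera calls.

## Working session

There is one attempt and no reset: what is moved stays moved. The work goes in short steps, each a Python script; the robot and the scene stay as the last script left them, time stands still between calls to the robot, and variables do not carry over. Pictures are saved under pics/ and viewed, at most 10 in all, crops included, and the job is handed in when it is done.

```bash
mkdir -p pics; cat > h.py <<'E'
from bench import env, cams
import numpy as np, cv2
from scipy.spatial.transform import Rotation as R
def rot(a):
    a=np.array(a,float)
    return a if a.shape==(3,3) else R.from_quat(a).as_matrix()
def ray(p,uv):
    K=np.array(p["mtx"]); x=np.linalg.solve(K,[uv[0],uv[1],1])
    return rot(p["attitude"])@np.array([x[0],-x[1],-x[2]])
def onz(p,uv,z):
    d=ray(p,uv); c=np.array(p["xyz"]); return c+d*(z-c[2])/d[2]
E
python3 - <<'E'
from h import *
for n in("top","scene"):
    p=cams.read_camera(n); cv2.imwrite(f"pics/{n}0.png",p["frame"]); print(n,[k for k in p],p["xyz"],p["attitude"])
    for t in("mark1","mark2","mark3","mark4","unit","model","jar","tray"):
        z=.08 if t[:2] in("ma","mo","ja") else 0
        for m in cams.mark_of(p,t)[:4]: print(t,np.round(m["location"]),round(m["conf"],2),onz(p,m["location"],z).round(4))
print(env.read_ee_rot(),env.read_clock(),env.read_tool_pos())
E
```

```text
top ['frame', 'mtx', 'xyz', 'attitude', 'shot'] [ 0.5249046  -0.1805479   1.07885636] [ 0.03160782 -0.03553705 -0.70126402  0.71131346]
mark1 [175. 289.] 0.97 [0.4948 0.1129 0.08  ]
mark1 [120. 292.] 0.85 [0.4872 0.2258 0.08  ]
mark1 [218. 279.] 0.65 [0.5178 0.0243 0.08  ]
mark1 [480. 294.] 0.6 [ 0.4928 -0.5152  0.08  ]
mark2 [175. 289.] 0.97 [0.4948 0.1129 0.08  ]
mark2 [120. 292.] 0.85 [0.4872 0.2258 0.08  ]
mark2 [218. 279.] 0.65 [0.5178 0.0243 0.08  ]
mark2 [480. 294.] 0.6 [ 0.4928 -0.5152  0.08  ]
mark3 [175. 289.] 0.97 [0.4948 0.1129 0.08  ]
mark3 [120. 292.] 0.85 [0.4872 0.2258 0.08  ]
mark3 [218. 279.] 0.65 [0.5178 0.0243 0.08  ]
mark3 [480. 294.] 0.6 [ 0.4928 -0.5152  0.08  ]
mark4 [175. 289.] 0.97 [0.4948 0.1129 0.08  ]
mark4 [120. 292.] 0.85 [0.4872 0.2258 0.08  ]
mark4 [218. 279.] 0.65 [0.5178 0.0243 0.08  ]
mark4 [480. 294.] 0.6 [ 0.4928 -0.5152  0.08  ]
model [144. 221.] 0.71 [0.636  0.1836 0.08  ]
jar [228. 210.] 0.66 [0.6615 0.0098 0.08  ]
tray [476. 299.] 0.93 [ 0.48  -0.534  0.   ]
scene ['frame', 'mtx', 'xyz', 'attitude', 'shot'] [1.24154466 0.10379405 0.56492075] 
[... 431 characters left out ...]
 254.] 0.96 [0.484  0.2151 0.08  ]
mark3 [489. 250.] 0.75 [0.5056 0.1241 0.08  ]
mark3 [433. 241.] 0.59 [0.516  0.0232 0.08  ]
mark3 [384. 234.] 0.58 [ 0.528  -0.0696  0.08  ]
mark4 [542. 254.] 0.96 [0.484  0.2151 0.08  ]
mark4 [489. 250.] 0.75 [0.5056 0.1241 0.08  ]
mark4 [433. 241.] 0.59 [0.516  0.0232 0.08  ]
mark4 [384. 234.] 0.58 [ 0.528  -0.0696  0.08  ]
unit [455. 302.] 0.61 [0.5808 0.0882 0.    ]
model [521. 303.] 0.65 [0.637  0.1868 0.08  ]
jar [404. 288.] 0.87 [0.6718 0.0065 0.08  ]
jar [383. 235.] 0.16 [ 0.5333 -0.0697  0.08  ]
tray [201. 212.] 0.71 [ 0.4923 -0.5416  0.    ]
[ 9.90165802e-01  1.39898832e-01  1.32279804e-06 -3.80307082e-05] 0.9 [ 0.18008523 -0.62451686  0.22253866]
```

View pics/top0.png

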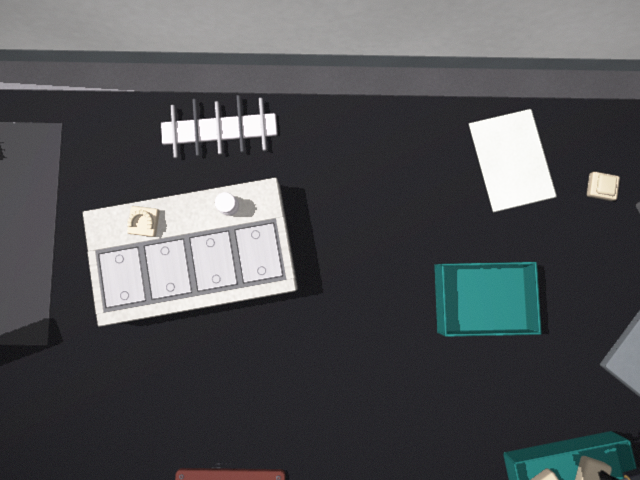

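View pics/scene0.png

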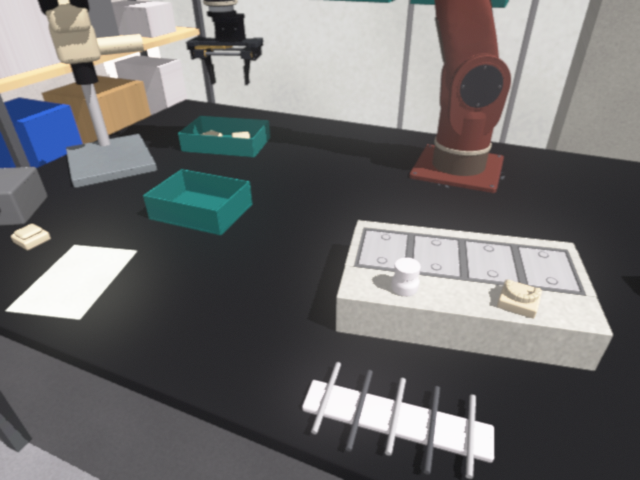

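The top view shows the unit turned about 10°. The robot-side circles are at about (124,295), (170,287), (216,279) and (262,271), and the far ones at (119,259), (165,251), (210,242) and (255,235). The jar is at (226,203) and the model at (143,221). The scene view agrees, with all covers flush. Next I fit the pose and move above mark4.

```bash
cat >> h.py <<'E'
def unit(p):
    near=[(124,295),(170,287),(216,279),(262,271)]; far=[(119,259),(165,251),(210,242),(255,235)]
    W=np.array([onz(p,q,.08)[:2] for q in near+far])
    ys=[.1425,.0475,-.0475,-.1425]
    U=np.array([(-.068,y) for y in ys]+[(.008,y) for y in ys])
    w0,u0=W.mean(0),U.mean(0); a,b=(U-u0).T,(W-w0).T
    yaw=np.arctan2((a[0]*b[1]-a[1]*b[0]).sum(),(a*b).sum())
    M=np.array([[np.cos(yaw),-np.sin(yaw)],[np.sin(yaw),np.cos(yaw)]])
    t=w0-M@u0
    return M,t,yaw,W-(U@M.T+t)
E
python3 - <<'E'
from h import *
p=cams.read_camera("top"); M,t,yaw,r=unit(p); print(t,yaw,(r*1000).round(1).tolist())
m=np.array([M@[-.068,y]+t for y in(.1425,.0475,-.0475,-.1425)]); print(m)
y=np.r_[-M[:,1],0]; z=np.array([0,0,-1.]); 
c=R.from_quat(env.read_ee_rot())
qs=[R.from_matrix(np.c_[np.cross(s*y,z),s*y,z]) for s in(1,-1)]
q=min(qs,key=lambda q:(q*c.inv()).magnitude()); 
for k in m: print([None if (j:=env.inverse_kinematics([*k,.12],q_.as_quat())) is None else np.round(j,2) for q_ in qs])
np.savez("u.npz",m=m,q=q.as_quat(),M=M,t=t)
env.close(); env.move_to([*m[3],.16],q.as_quat())
print(env.read_clock(),env.read_tool_pos(),env.read_wrist_force(),env.read_opening())
E
```

```text
[0.57501016 0.08886853] 0.19010719027885944 [[0.5, 0.5], [0.1, 0.3], [-0.1, -0.3], [-0.3, -1.4], [-0.5, 0.3], [-0.6, -0.5], [1.5, 0.4], [-0.5, 0.7]]
[[ 0.48130786  0.21595169]
 [ 0.49925945  0.12266321]
 [ 0.51721105  0.02937473]
 [ 0.53516264 -0.06391375]]
[array([ 0.41,  0.34, -1.06,  1.85,  0.32,  1.14, -2.15]), array([ 0.53,  0.44, -1.25,  1.84,  0.45,  1.19,  0.9 ])]
[array([ 0.52,  0.26, -0.94,  1.88,  0.24,  1.12, -1.9 ]), array([ 0.55,  0.27, -0.99,  1.88,  0.25,  1.12,  1.23])]
[array([ 0.55,  0.23, -0.77,  1.88,  0.18,  1.1 , -1.67]), array([ 0.63,  0.25, -0.86,  1.88,  0.21,  1.11,  1.45])]
[array([ 0.53,  0.24, -0.56,  1.84,  0.14,  1.1 , -1.46]), array([ 0.66,  0.26, -0.71,  1.83,  0.19,  1.11,  1.64])]
4.85 [ 0.53519345 -0.0650406   0.16000551] [0.40756594 0.02340202 0.47893928] 0.0040313189215148695
```

```bash
cat > probe.py <<'E'
from h import *
d=np.load("u.npz"); m,q=d["m"],d["q"]
for i in(3,2,1,0):
    env.move_to([*m[i],.11],q) if i==3 else env.move_l([*m[i],.11],feed=.15,ori=q)
    env.move_l([*m[i],.086],feed=.1)
    f0=env.read_wrist_force()[2]; log=[]
    for z in np.arange(.084,.0695,-.0015):
        env.move_l([*m[i],z],feed=.03)
        f=env.read_wrist_force()[2]-f0; log.append((round(z*1e3,1),round(env.read_tool_pos()[2]*1e3,1),round(f,1)))
        if abs(f)>18: break
    print(i+1,log,round(env.read_clock(),2),flush=True)
    if abs(f)<=18: print("ROCKS",i+1); break
    env.move_l([*m[i],.11],feed=.15)
E
python3 probe.py
```

```text
4 [(np.float64(84.0), np.float64(84.5), np.float64(2.1)), (np.float64(82.5), np.float64(82.5), np.float64(1.8)), (np.float64(81.0), np.float64(80.9), np.float64(1.3)), (np.float64(79.5), np.float64(80.5), np.float64(12.2)), (np.float64(78.0), np.float64(80.4), np.float64(28.8))] 6.81
3 [(np.float64(84.0), np.float64(84.3), np.float64(-0.1)), (np.float64(82.5), np.float64(82.5), np.float64(-0.4)), (np.float64(81.0), np.float64(80.9), np.float64(-0.9)), (np.float64(79.5), np.float64(80.5), np.float64(11.4)), (np.float64(78.0), np.float64(80.3), np.float64(28.3))] 9.6
2 [(np.float64(84.0), np.float64(84.3), np.float64(-0.8)), (np.float64(82.5), np.float64(82.5), np.float64(-0.6)), (np.float64(81.0), np.float64(80.9), np.float64(-1.5)), (np.float64(79.5), np.float64(79.5), np.float64(-1.1)), (np.float64(78.0), np.float64(78.0), np.float64(-0.4)), (np.float64(76.5), np.float64(76.4), np.float64(0.0)), (np.float64(75.0), np.float64(74.9), np.float64(0.5)), (np.float64(73.5), np.float64(73.4), np.float64(1.0)), (np.float64(72.0), np.float64(71.9), np.float64(1.0)), (np.float64(70.5), np.float64(70.4), np.float64(-0.3))] 13.64
ROCKS 2
```

Cover 2 rocks. Next I push it down to its stop.

```bash
python3 - <<'E'
from h import *
d=np.load("u.npz"); m,q=d["m"],d["q"]; k=m[1]
for z in np.arange(.067,.0435,-.0015):
    env.move_l([*k,z],feed=.03); f=env.read_wrist_force(); print(round(z*1e3,1),env.read_tool_pos()[2].round(4),f.round(1))
    if abs(f[2])>14 : break
env.move_l([*k,.11],feed=.1); env.move_l([*(k-d["M"]@[.0,0]),.2],feed=.15)
env.move_to([k[0],k[1]-.3,.25],q)
p=cams.read_camera("top"); s=cams.read_camera("scene")
a=cv2.resize(p["frame"][160:340,70:310],(800,600)); cv2.imwrite("pics/top1.png",a); cv2.imwrite("pics/scene1.png",s["frame"])
print(env.read_clock())
E
```

```text
67.0 0.0666 [-0.3 -0.6  0.7]
65.5 0.0654 [-0.4  0.4  2. ]
64.0 0.0639 [-0.5  0.2  1.8]
62.5 0.0624 [0.9 0.6 2. ]
61.0 0.0609 [0.  0.  1.4]
59.5 0.0593 [0.3 1.2 1.5]
58.0 0.0579 [0.7 0.4 1.1]
56.5 0.0564 [-0.1  0.4  2.3]
55.0 0.0549 [-0.7  0.1  0. ]
53.5 0.0533 [-1.   1.1  1.4]
52.0 0.0518 [-0.6  0.5  1.5]
50.5 0.0505 [-0.7  0.7  2. ]
49.0 0.0497 [-2.7 -1.  11.3]
47.5 0.0492 [-8.2 -1.9 22.5]
19.95
```

View pics/top1.png

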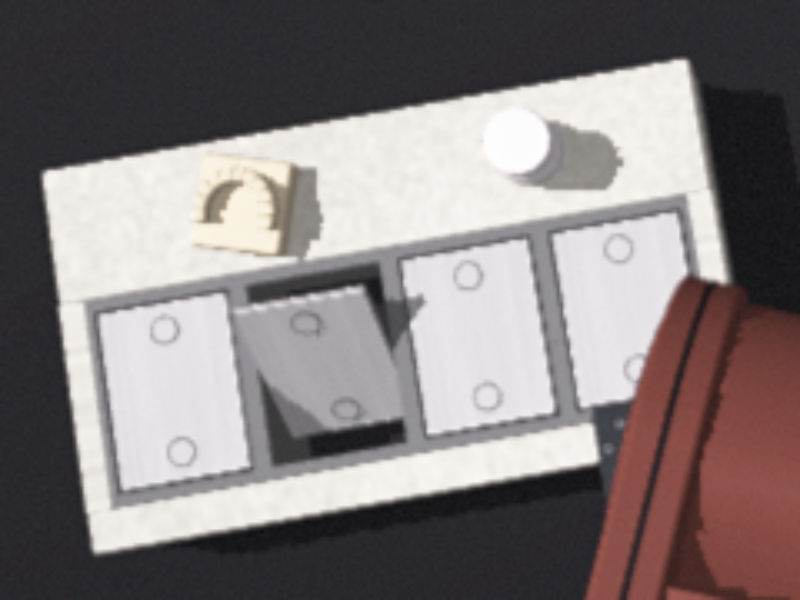

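View pics/scene1.png

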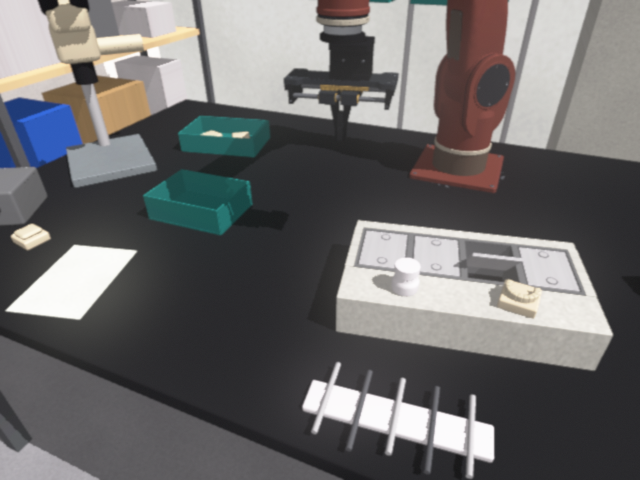

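The crop shows cover 2 tilted wide open, with its circles at about (306,323) and (347,409). It reached its stop, where the force rose to 22 N. In the scene view the model, jar and tray look unmoved and the hand is clear.

```bash
python3 -c "
from h import *
print(np.abs(env.read_qd()).max(),env.close_job())"
```

```text
the job is handed in; nothing more can be done
0.005804741185677272 None
```

The unlatched cover was cover 2 (unit y = +47.5 mm). I pushed it down to its stop and left it wide open with the hand clear; the model, jar and tray look unmoved in the pictures. The job was handed in at about 20 s of the 40 s limit, and the hand-in returned no verdict.

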